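# Get the wide tape off the crowded hook and load the dispenser

### The job

Load the wide tape roll, which hangs at the back of the crowded long hook, into the tape dispenser so that it stands upright on its rollers. First shift the two narrow rolls in front of it, one after the other, to the empty short hook: press each one gently back by feel until it is stopped, so that both end up hanging properly on the arm behind the upturned tip. Force nothing, and do not disturb the other things on the bench.

Things in the scene. Friction and masses are not known exactly. Their poses are not given: they have to be found in the camera images.
- narrow_a: Front roll on the long hook at the start, 24 mm wide, 60 g. Plain cream paper tape on a brown cardboard core: 64 mm outside diameter, 38 mm bore. Origin at the roll's centre; its x axis is the roll's axis, level (either way round; the roll may be turned any amount about it).
- narrow_b: Middle roll on the long hook, 24 mm wide, 60 g; otherwise like narrow_a. It touches its neighbours or has up to 1.5 mm of air to them.
- wide_roll: Rear roll on the long hook, 36 mm wide, 90 g; otherwise like narrow_a.
- long_hook: The crowded hook: black steel stand screwed down, base plate 10 mm thick, 100 mm wide, 34 mm wide head with top at 129 mm. Origin on the bench under the head; one level round arm, 18 mm thick, points along its -x (y = 0), centre line 110 mm up. Stop flange, 43 mm across, front face at x = -20; upturned tongue from x = -107.5 to its end at -112.5 mm. The rolls fill it but for 3.5 mm.
- long_root (a point): Point on the long arm's centre line at the front face of its stop flange. On either hook a roll hangs with the top of its bore on the arm, its centre 10 mm below the arm's centre line. The tongue, 12 mm wide and 5 mm thick, stands 9 mm above the top of the arm: to pass it, raise the roll until its centre is 1 to 9 mm above the arm's centre line.
- short_hook: The spare hook, empty: a stand like long_hook with the same axes and heights but a shorter arm, which is clamped in the head with 0 to 55 mm drawn out. HOW FAR IS NOT MEASURED: the front face of its flange lies anywhere from x = -20 to -75 mm, the end of its tongue 55.8 mm further out (x = -75.8 to -130.8 mm). The arm stays put when a roll is pressed on it.
- short_head (a point): Point on the short arm's centre line inside the head, straight above short_hook's origin. From flange to tongue the short arm has 50.8 mm, room for two narrow rolls and 2.8 mm: a roll not fully back catches on the tongue. Find the stop by touch (3 to 8 N tells); over 20 N of a roll on a hook is forcing. A held roll's pose is not measured.
- dispenser: Low grey tape dispenser screwed down, 165 x 64 mm; origin on the bench under its well. Its front, a tear-off bar 37 mm high at x = -92 to -106 mm, points to -x. The well is an open trough along x between cheeks 43 mm apart and 29 mm high (x = -45 to 55 mm), with two rollers across it, 12 mm thick, at x = -16 and 16 mm, tops 20 mm high. The roll's axis goes along y.
- well (a point): Where the centre of the wide roll comes to lie when it is in the dispenser: over the dispenser's origin, 48.5 mm above the bench.
- toner_bottle: Bystander: small toner bottle 42 mm across, 110 mm high, standing behind the hooks; origin under its foot. Leave it.
- toner_tall: Bystander: small toner bottle 41 mm across, 118 mm high, standing behind the hooks; origin under its foot. Leave it.
- marker_dark: Bystander: black felt marker 140 mm long, 16 mm thick, lying in front of the hooks; origin under its middle. Leave it.
There are look-alikes about, which are no part of the job. Leave any black, pink or yellow look-alike of the narrow_b alone.

How it is judged:
By the outcome, as a careful person would: the job done as asked, in the order asked, and still so for the second after the job is handed in, with the robot touching nothing.
It also fails if it takes over 72 s, if anything falls off the work surface, if the arm or the gripper's body presses on something with over 40 N, if the wrist force passes 120 N, or if a joint passes its speed limit or range.

### The arm

A 7-joint arm with a two-finger parallel gripper is mounted at the origin on a cart in front of the work surface, level with it; the furniture and walls round the work are solid. World frame = base frame: x ahead of the robot, y to its left, z up, the work surface at z = 0. Lengths are in m, angles in rad, forces in N, time in s.
With the tool pointing down it reaches from about 0.4 to 0.85 m from the base axis. Payload 4.5 kg.
Tool frame: the origin (TCP) lies on the centre line of the jaws, within the pads' length; the fingertips stand 22 mm ahead of it and the grasp point (between the pads) lies 3 mm ahead of it (ctrl.tips_ahead is the distance from the TCP to the fingertips, in m); z points along the fingers, x is the direction in which the jaws open and shut, and the axes are right-handed (so a half turn about z gives the same grasp; the last joint's range is limited). The gripper opens to 85 mm and grips with 20 to 120 N. Pads are 22 mm wide; open, the fingers measure 114 mm over their backs; the gripper's body (76 mm by 85 mm) begins 54 mm behind the grasp point. The pads swing forward as they close: fully open they stand 13 mm farther back than shut.
Start: joints at [-1.277, 0.689, -0.195, 1.565, 0.157, 0.902, -0.215], TCP at [0.161, 0.604, 0.253] pointing down, gripper open.
Joint ranges: [-3.01, 3.01], [-0.46, 2.08], [-1.47, 1.51], [0.13, 2.56], [-1, 4.14], [0.04, 2.09], [-2.66, 2.66]. Speed limits (rad/s): [2.57, 2.57, 3.14, 3.14, 3.14, 3.14, 3.14].

### API

Orientations are given as a unit quaternion [x, y, z, w].
In Python, from station import ctrl gives the robot as it stands.
- The arm moves only by the tool send_rows, never from a script. Its argument "motion" is a list that holds one entry, the list of rows, each a list of 6 numbers: the shift along the tool's x, y, z in mm, then the turn, a rotation vector about the tool's x, y, z in rad. A call has 1 to 8 rows; each row shifts and turns the pose as measured when the row begins, along the tool's axes as they then stand; what a row does not reach is not made up. A row lasts 1/8 s, in which the tool goes at most 62.5 mm and 10.7 degrees, less where a joint would pass 70% of its speed; a pose out of reach is approached as far as the arm can. A call with a gripper value outside its range is refused whole. "claw" is the finger opening in mm, from 0 to 85.4, set as the call begins (left out, the last holds). The fingers move at their own pace and stop on an object; "squeeze" is the grip in N (left out, the last holds). Time passes only in rows, so rows that do not move let the fingers close. It gives the time, the measured TCP pose, the force and the opening at its end, in the units of the state.
- ctrl.observe(): the state, without advancing time (a new reading comes with each control period).
- ctrl.grab_frame(name): name is "side" or "top" or "wrist"; returns the picture (400x640x3 uint8, red, green, blue); there is no depth.
- ctrl.camera_params(name): a dict with "fx", "fy", "cx", "cy" (pixels), "k1" (the pictures are not rectified: a ray, as slopes to the right and down, at radius r is drawn at 1 + k1 r^2 times it, then the intrinsics apply), "R" (3x3) and "t" (3): a world point X has camera coordinates R X + t. Camera axes: x right, y down, z forward; pixel columns grow to the right and rows downward; lengths in m; the calibration is good to about 2 mm. A picture is of the moment at which its call begins: read the wrist's pose just before it. camera_params takes no time and is no camera call; for the wrist camera it gives the pose at the moment of the call.
- ctrl.finish_job(): hands the job in, once; it reports no verdict.
The state is a dict: "time_s": time; "qpos": joint angles; "qd": joint speeds; "effort": joint torques, N m; "position": TCP position; "eef_rot": TCP orientation; "force": force on the tool from outside, world axes, zero at the start; "moment": the same for the moment, N m; "gripper_width": opening from 0.0 (shut) to 1.0 (fully open).
Only numpy, scipy, OpenCV 4.12 (cv2) and the standard library are available. Lean on these libraries where they do the work, as an engineer would, in place of code of your own. Each camera call takes 0.05 s, during which the arm holds its last target. There are 200 camera calls.

## Working session

There is one attempt and no reset: what is moved stays moved. The work goes in short steps, Python scripts to look and compute and a tool call to move; the robot and the scene stay as the last step left them, time stands still between calls to the robot, and variables do not carry over. Pictures are saved under pics/ and viewed, about 8 in all and at most 12, crops included, and the job is handed in when it is done.

Besides the shell and the picture viewer there is one more tool, called after "Request:" by a JSON object that holds its "method" and its "body". send_rows: Moves the arm, as the interface text tells. Its arguments: {"type":"object","properties":{"motion":{"type":"array"},"claw":{"type":"number"},"squeeze":{"type":"number"}},"required":["motion"]}

```bash
ls; mkdir -p pics; python3 - <<'E'
from station import ctrl
import cv2,numpy as np
for n in("side","top"):
    p=ctrl.camera_params(n);print(n,{k:np.round(v,4).tolist() for k,v in p.items()})
    cv2.imwrite(f"pics/{n}0.png",ctrl.grab_frame(n)[:,:,::-1])
s=ctrl.observe();print(s,ctrl.tips_ahead)
E
```

```text
pics
side {'fx': 516.7637, 'fy': 516.7637, 'cx': 324.8156, 'cy': 195.63, 'k1': 0.0109, 'R': [[-0.9889, -0.1465, -0.0245], [-0.0578, 0.5315, -0.8451], [0.1368, -0.8343, -0.534]], 't': [0.5903, 0.0729, 1.2163]}
top {'fx': 466.6764, 'fy': 466.6764, 'cx': 320.8369, 'cy': 197.1941, 'k1': 0.0175, 'R': [[-0.0067, -0.9999, -0.0153], [-0.9868, 0.0091, -0.1616], [0.1617, 0.014, -0.9867]], 't': [0.0856, 0.5563, 1.114]}
{'time_s': 0.1, 'qpos': array([-1.27720026,  0.68994705, -0.19451848,  1.56624722,  0.15732989,
        0.90249324, -0.21511344]), 'qd': array([-0.00126296, -0.00156321,  0.00191742, -0.00287946, -0.00151248,
        0.00198858, -0.00175868]), 'effort': array([-4.12395006e-03, -5.40591931e+01, -1.27168536e+00, -1.58982629e+01,
        9.37310862e-03,  4.37999450e-03, -1.71698935e-05]), 'position': array([0.16045887, 0.60348179, 0.25253296]), 'eef_rot': array([ 7.92718175e-01,  6.09587707e-01, -6.28174607e-04,  5.73124458e-04]), 'force': array([-0.99528522,  0.30158052,  0.34266324]), 'moment': array([-0.02747939, -0.00363879, -0.01746423]), 'gripper_width': 1.0015689597196096} 0.022
```

View pics/side0.png

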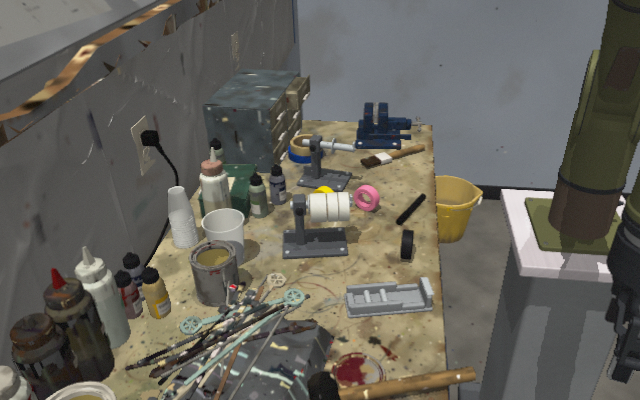

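View pics/top0.png

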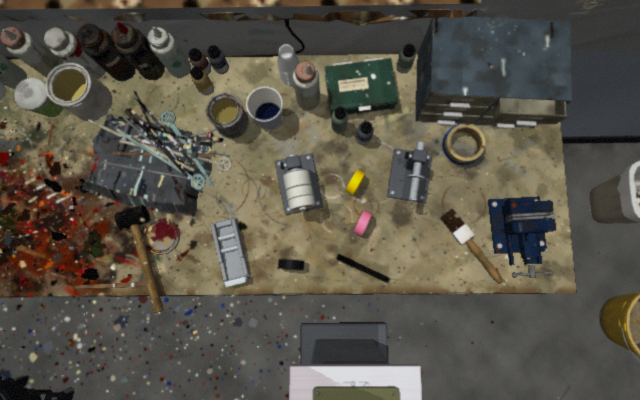

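The top view shows the long hook with three cream rolls at (298,185), the short hook at (410,175), and the dispenser at (230,252). Look-alikes are yellow (355,182), pink (363,223) and black (291,265), all lying on the bench. Next I'll crop closer.

```bash
python3 - <<'E'
import cv2,numpy as np
t=cv2.imread("pics/top0.png");s=cv2.imread("pics/side0.png")
def c(i,x,y,w,h): return cv2.resize(i[y:y+h,x:x+w],(400,300),interpolation=cv2.INTER_CUBIC)
a=np.vstack([np.hstack([c(t,262,145,80,60+0),c(t,370,130,80,60+0+0)]) if 0 else np.hstack([c(t,258,140,100,75),c(t,365,135,100,75)]),np.hstack([c(s,275,180,100,75),c(s,285,122,100,75)])])
cv2.imwrite("pics/crop1.png",a)
E
```

```text
(no output)
```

View pics/crop1.png

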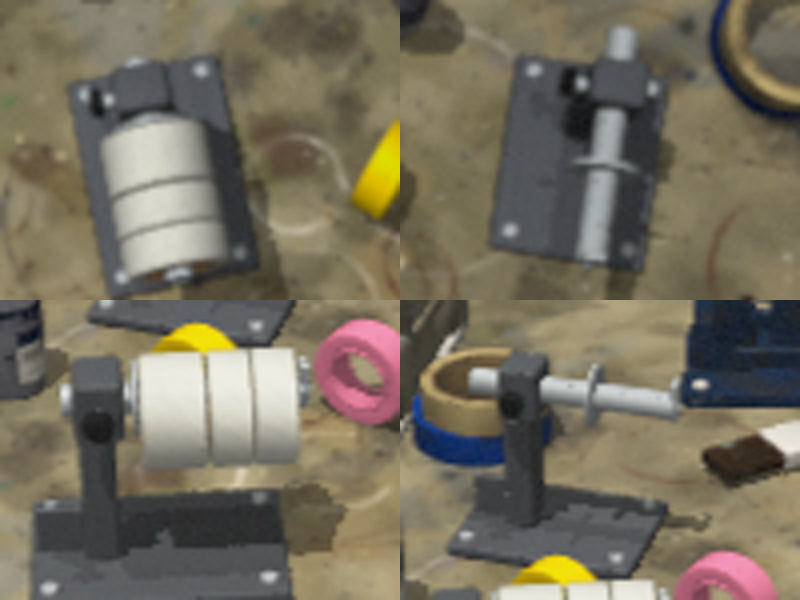

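Pixels identified (top view): the long-hook head top is at (292.5,161), and its rolls run wide/middle/front from rear to front. The short hook has its head at (420,156), flange at (417,176) and tip at (413,200). I chose the front cream roll on the long hook as narrow_a. The pink, yellow and black rolls on the bench are decoys, and so is the blue and tan roll near (465,143).

```bash
cat > h.py <<'E'
import numpy as np,cv2
from station import ctrl
from scipy.spatial.transform import Rotation as Ro
def ray(p,u,v):
    K=np.array([[p["fx"],0,p["cx"]],[0,p["fy"],p["cy"]],[0,0,1]])
    d=cv2.undistortPoints(np.array([[[u,v]]],float),K,np.array([p["k1"],0,0,0]))[0,0]
    R=np.array(p["R"]);return -R.T@np.array(p["t"]),R.T@np.array([d[0],d[1],1])
def onz(p,u,v,z):
    o,d=ray(p,u,v);return o+d*(z-o[2])/d[2]
def two(pa,a,pb,b):
    o1,d1=ray(pa,*a);o2,d2=ray(pb,*b)
    s=np.linalg.lstsq(np.c_[d1,-d2],o2-o1,rcond=None)[0]
    A=o1+s[0]*d1;B=o2+s[1]*d2;return (A+B)/2,np.linalg.norm(A-B)
def proj(p,X):
    R=np.array(p["R"]);c=R@X+np.array(p["t"]);x=c[:2]/c[2];x=x*(1+p["k1"]*(x@x))
    return x*[p["fx"],p["fy"]]+[p["cx"],p["cy"]]
def go(pos,yaw):  # yaw: heading of tool x in world, tool down
    s=ctrl.observe();R=Ro.from_quat(s["eef_rot"])
    x=np.array([np.cos(yaw),np.sin(yaw),0]);z=np.array([0,0,-1.]);T=Ro.from_matrix(np.c_[x,np.cross(z,x),z])
    d=R.inv().apply(np.array(pos)-s["position"])*1000;r=(R.inv()*T).as_rotvec()
    print("shift mm",d.round(1),"rot",r.round(3),"t",round(s["time_s"],2))
E
python3 - <<'E'
from h import *
t=ctrl.camera_params("top");s=ctrl.camera_params("side")
f=lambda n,u,v,z:print(n,onz(t,u,v,z).round(4))
f("Lhead",292.5,160.8,.129);f("Lfront",258+177/4,140+265/4,.132);f("Lrollback",258+153/4,140+125/4,.132)
f("Shead",420.5,156,.129);f("Sflange",417,175.7,.12);f("Stip",413,200,.128)
f("dispfront",233,283,.037);f("dispback",224,220,.029)
print(two(t,(417,175.7),s,(333,144.5)),two(t,(413,200),s,(354.5,146.5)))
w=ctrl.camera_params("wrist");R=w["R"];o=-R.T@w["t"];print(o,R.round(3).tolist(),w["fx"])
E
```

```text
Lhead [0.6301 0.1456 0.129 ]
Lfront [0.5222 0.1227 0.132 ]
Lrollback [0.6044 0.1366 0.132 ]
Shead [ 0.6384 -0.1528  0.129 ]
Sflange [ 0.5935 -0.1446  0.12  ]
Stip [ 0.535  -0.1316  0.128 ]
dispfront [0.3486 0.2966 0.037 ]
dispback [0.504  0.3247 0.029 ]
(array([ 0.59447349, -0.14595831,  0.11302081]), np.float64(0.000992490338874199)) (array([ 0.53645521, -0.13380953,  0.11613795]), np.float64(0.0007510741686931661))
[0.07943944 0.62571352 0.37212904] [[0.257, 0.966, -0.002], [0.914, -0.243, 0.326], [0.315, -0.086, -0.945]] 356.1163964497487
```

```bash
python3 -c "
from h import *
go([.49,.12,.24],1.78)"
```

```text
shift mm [-382.6  442.6   13.2] rot [-0.     0.002 -0.469] t 0.1
```

Request:
{"method": "send_rows", "body": {"motion": [[[-40,46,0,0,0,0],[-40,46,0,0,0,0],[-40,46,0,0,0,0],[-40,46,0,0,0,0],[-40,46,0,0,0,0],[-40,46,0,0,0,0],[-40,46,0,0,0,0],[-40,46,0,0,0,0]]]}}

```text
time_s: 1.1
position: [0.438, 0.1948, 0.2493]
eef_rot: [0.789, 0.614, -0.001, -0.001]
force: [0.7, 0.5, 0.3]
gripper_width: 1.002
```

```bash
python3 -c "
from h import *
go([.49,.12,.24],1.78)"
```

```text
shift mm [-59.7  68.8   9.1] rot [-0.003 -0.    -0.458] t 1.1
```

Request:
{"method": "send_rows", "body": {"motion": [[[-32,36,5,0,0,0],[-32,36,4,0,0,0],[0,0,0,0,0,-0.15],[0,0,0,0,0,-0.17],[0,0,0,0,0,-0.17],[0,0,0,0,0,0]]]}}

```text
time_s: 1.85
position: [0.4955, 0.1038, 0.2379]
eef_rot: [0.617, 0.787, -0.003, -0.001]
force: [0.1, -1.0, -0.8]
gripper_width: 1.001
```

```bash
python3 -c "
from h import *
go([.49,.12,.24],1.78)
p=ctrl.camera_params('wrist');im=ctrl.grab_frame('wrist');cv2.imwrite('pics/w1.png',im[:,:,::-1])
import pickle;pickle.dump(p,open('w1.pkl','wb'))"
```

```text
shift mm [17.  -1.5 -2.1] rot [-0.006  0.002  0.032] t 1.85
```

View pics/w1.png

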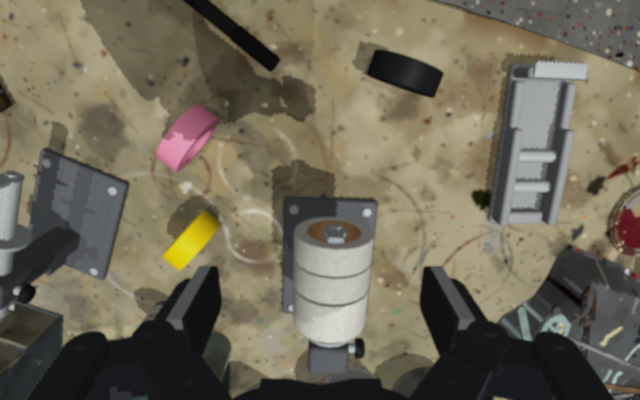

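The wrist view shows the rolls on the long hook: front face with tongue at (335,235), seams near rows 273 and 303, rear edge near row 340. The dispenser is at (535,145), with the bar at (557,70) and rollers near rows 157 and 187. The decoys are clearly separate.

```bash
python3 - <<'E'
from h import *
import pickle
p=pickle.load(open('w1.pkl','rb'));im=cv2.imread('pics/w1.png');g=cv2.cvtColor(im,cv2.COLOR_BGR2GRAY);hsv=cv2.cvtColor(im,cv2.COLOR_BGR2HSV)
m=(g>120)&(hsv[:,:,1]<50)
for r in range(240,350,10):
    c=np.where(m[r,270:400])[0]+270
    print(r,c.min() if len(c) else None,c.max() if len(c) else None,end=' | ')
print();print(g[215:262,333].tolist());print("seams",g[262:350,333].tolist())
z=im[40:240,470:620];cv2.imwrite('pics/c2.png',np.hstack([cv2.resize(z,(450,600),interpolation=2),cv2.resize(im[190:390,275:392],(350,600),interpolation=2)]))
E
```

```text
240 328 374 | 250 298 373 | 260 297 371 | 270 298 371 | 280 297 370 | 290 275 369 | 300 297 368 | 310 289 366 | 320 285 365 | 330 270 362 | 340 270 353 | 
[52, 67, 86, 94, 93, 86, 78, 77, 78, 80, 81, 83, 89, 93, 89, 82, 79, 78, 78, 78, 81, 95, 126, 153, 167, 170, 166, 154, 129, 103, 94, 95, 100, 121, 156, 179, 188, 189, 190, 191, 191, 192, 192, 192, 191, 191, 190]
seams [191, 194, 196, 197, 196, 195, 194, 193, 194, 195, 197, 197, 195, 188, 162, 128, 132, 164, 183, 188, 190, 191, 192, 193, 194, 192, 190, 188, 188, 189, 190, 192, 193, 193, 193, 191, 190, 190, 191, 193, 192, 183, 154, 119, 119, 151, 175, 186, 190, 196, 203, 209, 213, 214, 215, 216, 215, 214, 214, 213, 213, 212, 212, 212, 211, 211, 211, 212, 212, 213, 213, 213, 212, 210, 206, 205, 207, 210, 211, 206, 185, 159, 164, 173, 153, 106, 67, 66]
```

View pics/c2.png

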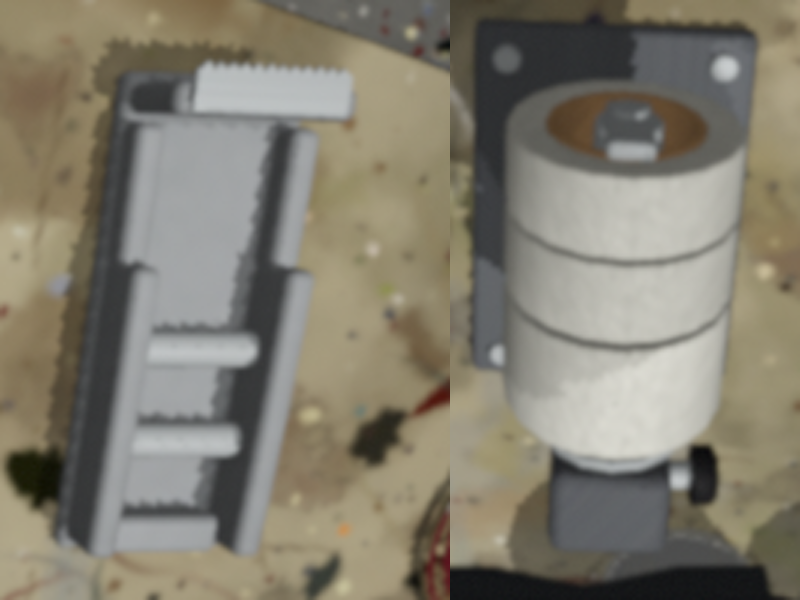

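```bash
python3 - <<'E'
from h import *
import pickle
p=pickle.load(open('w1.pkl','rb'))
for n,u,v,z in[("front",335.5,248,.132),("seam1",333.7,277.5,.132),("seam2",332.5,305.5,.132),("rear",331,341,.132),("head",328.5,358,.129)]:print(n,onz(p,u,v,z).round(4))
print("silh L/R front",[ (onz(p,u,250,.105)).round(4) for u in(297.5,373.5)])
q=lambda x,y,z:onz(p,470+x/3,40+y/3,z)
a=[q(118,550,.029),q(158,268,.029),q(232,550,.029),q(282,270,.029)]
for k in a:print(k.round(4))
m=np.mean(a,0);d=(a[0]+a[2]-a[1]-a[3])/2;L=np.linalg.norm(d);d/=L;print("len",L,"heading",np.arctan2(d[1],d[0]),"width",np.linalg.norm(a[0]-a[2]),"org",m-d*.005)
b=[q(203,343,.02),q(185,435,.02)];print("rollers",b,np.mean(b,0),np.linalg.norm(b[0]-b[1]))
E
```

```text
front [0.5239 0.1219 0.132 ]
seam1 [0.5474 0.1267 0.132 ]
seam2 [0.5712 0.1319 0.132 ]
rear [0.604  0.1392 0.132 ]
head [0.6241 0.1423 0.129 ]
silh L/R front [array([0.5458, 0.0976, 0.105 ]), array([0.5315, 0.1561, 0.105 ])]
[0.505  0.3055 0.029 ]
[0.4125 0.2798 0.029 ]
[0.4954 0.3461 0.029 ]
[0.4022 0.3207 0.029 ]
len 0.09623510689833947 heading 0.268676499031078 width 0.041722228167043955 org [0.4489642  0.31168908 0.029     ]
rollers [array([0.43145481, 0.31039232, 0.02      ]), array([0.46249112, 0.31759694, 0.02      ])] [0.44697296 0.31399463 0.02      ] 0.03186156066504296
```

```bash
python3 -c "
from h import *
go([.5317,.1236,.106],1.784)"
```

```text
shift mm [ 10.9  40.7 131.6] rot [-0.006  0.002  0.027] t 1.9
```

Request:
{"method": "send_rows", "body": {"motion": [[[11,41,0,-0.006,0.002,0.027],[0,0,0,0,0,0],[0,0,40,0,0,0],[0,0,30,0,0,0]]]}}

```text
time_s: 2.4
position: [0.5338, 0.1247, 0.1678]
eef_rot: [0.632, 0.775, 0.001, 0.002]
force: [0.8, -0.1, 0.5]
gripper_width: 0.997
```

```bash
python3 -c "
from h import *
go([.5317,.1236,.106],1.784)"
```

```text
shift mm [-0.6 -2.5 61.8] rot [ 0.003  0.001 -0.012] t 2.4
```

Request:
{"method": "send_rows", "body": {"motion": [[[-0.6,-2.5,30,0.003,0.001,-0.012],[0,0,31,0,0,0],[0,0,0,0,0,0]]]}}

```text
time_s: 2.78
position: [0.5281, 0.1221, 0.1035]
eef_rot: [0.63, 0.777, -0.003, -0.001]
force: [0.1, -0.4, 0.1]
gripper_width: 1.004
```

```bash
python3 -c "
from h import *
go([.5317,.1236,.106],1.784)"
```

```text
shift mm [ 0.7  3.8 -2.5] rot [-0.006  0.003 -0.004] t 2.77
```

Request:
{"method": "send_rows", "body": {"motion": [[[0.5,3.5,-2,-0.006,0.003,-0.004],[0,0,0,0,0,0]]]}}

```text
time_s: 3.02
position: [0.5324, 0.1236, 0.1077]
eef_rot: [0.628, 0.778, 0.001, 0.001]
force: [0.7, -0.5, 0.8]
gripper_width: 1.004
```

Request:
{"method": "send_rows", "body": {"motion": [[[0,0,0,0,0,0],[0,0,0,0,0,0],[0,0,0,0,0,0],[0,0,0,0,0,0]]], "claw": 50, "squeeze": 30}}

```text
time_s: 3.52
position: [0.5334, 0.1237, 0.11]
eef_rot: [0.629, 0.778, 0.002, 0.002]
force: [0.2, 0.8, -0.9]
gripper_width: 0.749
```

Request:
{"method": "send_rows", "body": {"motion": [[[0,0,-7,0,0,0],[0,0,-7,0,0,0],[0,0,0,0,0,0]]]}}

```text
time_s: 3.9
position: [0.5333, 0.1237, 0.125]
eef_rot: [0.629, 0.778, 0.003, 0.002]
force: [0.4, 1.1, -1.5]
gripper_width: 0.745
```

```bash
python3 -c "
from h import *
go([.5324,.1237,.1235],1.784);s=ctrl.observe();print(s['force'],s['gripper_width'])
print(*['%s %s'%(n,cv2.imwrite('pics/%s3.png'%n,ctrl.grab_frame(n)[:,:,::-1])) for n in ('side','wrist')])
a=cv2.imread('pics/side3.png')[170:260,270:390];b=cv2.imread('pics/wrist3.png')[100:400,120:520]
cv2.imwrite('pics/c3.png',np.vstack([np.hstack([cv2.resize(a,(400,300)),cv2.resize(b,(400,300))])]))"
```

```text
shift mm [ 0.2 -0.9  1.5] rot [ 0.006 -0.    -0.003] t 3.9
[ 0.41656897  1.11869477 -1.50340837] 0.7453465024564561
side True wrist True
```

View pics/c3.png

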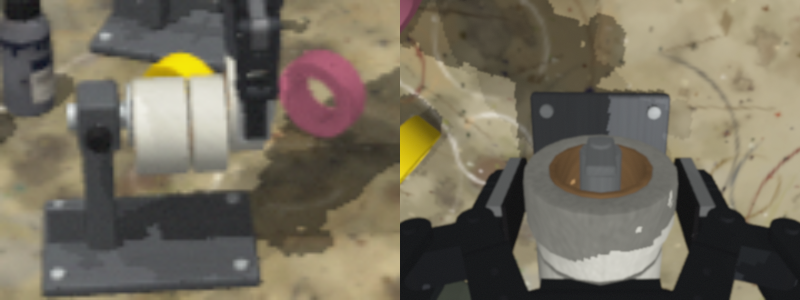

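Request:
{"method": "send_rows", "body": {"motion": [[[0,-4,0,0,0,0],[0,-4,0,-0.004,0,0]]]}}

```text
time_s: 4.25
position: [0.5248, 0.1217, 0.1241]
eef_rot: [0.629, 0.777, 0.004, 0.003]
force: [0.3, -0.2, -1.1]
gripper_width: 0.748
```

Request:
{"method": "send_rows", "body": {"motion": [[[0,-4,0,0,0,0],[0,-5,0,0,0,0]]]}}

```text
time_s: 4.5
position: [0.515, 0.1197, 0.1238]
eef_rot: [0.629, 0.778, 0.003, 0.003]
force: [-0.3, -0.5, -0.5]
gripper_width: 0.749
```

Request:
{"method": "send_rows", "body": {"motion": [[[0,-6,0,0,0,0],[0,-8,0,0,0,0],[0,-8,0,0,0,0],[0,-12,0,0,0,0],[0,-15,0,0,0,0],[0,0,0,0,0,0]]]}}

```text
time_s: 5.25
position: [0.4625, 0.1085, 0.1235]
eef_rot: [0.629, 0.778, 0.003, 0.002]
force: [0.5, -0.4, -0.9]
gripper_width: 0.75
```

```bash
python3 -c "
from h import *
go([.585,-.143,.28],1.37)"
```

```text
shift mm [-271.6   68.2 -156. ] rot [ 0.007 -0.001  0.412] t 5.25
```

Request:
{"method": "send_rows", "body": {"motion": [[[0,0,-55,0,0,0],[-20,0,-55,0,0,0],[-50,10,-46,0,0,0],[-55,15,0,0,0,0],[-55,15,0,0,0,0],[-55,15,0,0,0,0],[-35,13,0,0,0,0.14],[0,0,0,0,0,0.14]]]}}

```text
time_s: 6.25
position: [0.5914, -0.145, 0.282]
eef_rot: [0.733, 0.68, 0.006, 0.005]
force: [0.7, 0.9, -0.8]
gripper_width: 0.747
```

```bash
python3 -c "
from h import *
go([.585,-.143,.28],1.37)"
```

```text
shift mm [ 1.5 -6.6  1.9] rot [ 0.015 -0.004  0.126] t 6.25
```

Request:
{"method": "send_rows", "body": {"motion": [[[0,0,0,0.015,-0.004,0.12],[0,0,0,0,0,0]]]}}

```text
time_s: 6.5
position: [0.5918, -0.1463, 0.2817]
eef_rot: [0.774, 0.633, -0.0, 0.0]
force: [-0.3, 0.5, -0.4]
gripper_width: 0.747
```

```bash
python3 -c "
from h import *
import pickle
go([.585,-.143,.28],1.37)
p=ctrl.camera_params('wrist');im=ctrl.grab_frame('wrist')[:,:,::-1];cv2.imwrite('pics/w4.png',im);pickle.dump(p,open('w4.pkl','wb'))
print(proj(p,np.array([.535,-.132,.12])),proj(p,np.array([.594,-.145,.11])))
u,v=proj(p,np.array([.565,-.14,.12])).astype(int);print(u,v)
x0=max(0,u-100);y0=max(0,min(v-75,250));print(x0,y0);cv2.imwrite('pics/c4.png',cv2.resize(im[y0:y0+150,x0:x0+200],(800,600),interpolation=2))"
```

```text
shift mm [ 1.9 -7.3  1.7] rot [-0.     0.001  0.001] t 6.5
[323.47746926 108.83539325] [322.04875932 180.06007263]
321 148
221 73
```

View pics/c4.png

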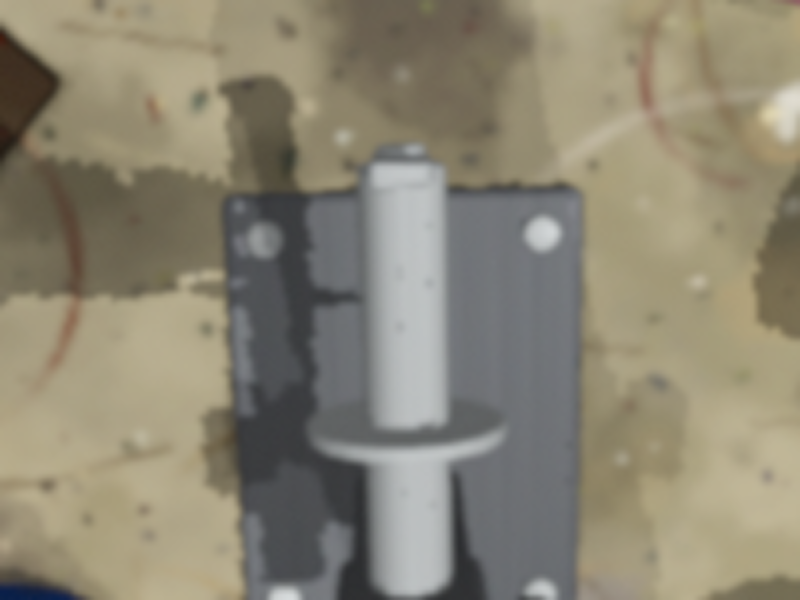

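```bash
python3 - <<'E'
from h import *
import pickle
p=pickle.load(open('w4.pkl','rb'))
q=lambda x,y,z:onz(p,221+x/4,73+y/4,z)
t0=q(401,165,.128);t1=q(401,187,.128);f=q(410,428,.119);b=q(410,590,.119)
for k in(t0,t1,f,b):print(k.round(4))
print(np.linalg.norm((t0-f)[:2]),np.arctan2(*(f-t0)[[1,0]]),np.arctan2(*(b-t0)[[1,0]]))
E
```

```text
[ 0.5379 -0.1344  0.128 ]
[ 0.5419 -0.1352  0.128 ]
[ 0.5916 -0.1433  0.119 ]
[ 0.6271 -0.1504  0.119 ]
0.05443526551432473 -0.16547301249611035 -0.17835624910347567
```

```bash
python3 -c "
from h import *
go([.506,-.1284,.125],1.381)"
```

```text
shift mm [  0.6 -87.3 156.7] rot [-0.001  0.001 -0.009] t 6.55
```

Request:
{"method": "send_rows", "body": {"motion": [[[0,-44,0,0,0,-0.009],[1,-43,0,0,0,0],[0,0,50,0,0,0],[0,0,50,0,0,0],[0,0,40,0,0,0],[0,0,15,0,0,0],[0,0,0,0,0,0]]]}}

```text
time_s: 7.42
position: [0.5068, -0.1259, 0.1247]
eef_rot: [0.765, 0.644, 0.004, 0.002]
force: [-1.2, -0.8, -0.2]
gripper_width: 0.744
```

```bash
python3 -c "
from h import *
go([.506,-.1284,.125],1.381)"
```

```text
shift mm [-2.6 -0.4 -0.3] rot [ 0.008 -0.003  0.019] t 7.42
```

Request:
{"method": "send_rows", "body": {"motion": [[[-2.5,6,0,0.008,-0.003,0.019],[0,7,0,0,0,0],[0,6,0,0,0,0]]]}}

```text
time_s: 7.8
position: [0.5279, -0.1323, 0.1273]
eef_rot: [0.771, 0.637, 0.002, 0.001]
force: [-0.3, -0.3, -0.8]
gripper_width: 0.747
```

```bash
python3 -c "
from h import *
go([.5759,-.1421,.125],1.381);print(ctrl.observe()['force'])"
```

```text
shift mm [-0.6 48.9  2.5] rot [ 0.005 -0.001  0.   ] t 7.8
[-0.34134757 -0.27819065 -0.81557337]
```

Request:
{"method": "send_rows", "body": {"motion": [[[-0.5,5,2,0.005,0,0],[0,6,0,0,0,0],[0,6,0,0,0,0]]]}}

```text
time_s: 8.18
position: [0.5464, -0.1365, 0.1259]
eef_rot: [0.771, 0.637, 0.001, 0.0]
force: [0.7, 0.1, -0.5]
gripper_width: 0.742
```

Request:
{"method": "send_rows", "body": {"motion": [[[0,6,0,0,0,0],[0,6,0,0,0,0],[0,5,0,0,0,0],[0,0,0,0,0,0]]]}}

```text
time_s: 8.68
position: [0.5647, -0.1399, 0.1258]
eef_rot: [0.771, 0.637, 0.001, 0.0]
force: [0.0, -0.0, -0.3]
gripper_width: 0.745
```

```bash
python3 -c "
from h import *
go([.5759,-.1421,.125],1.381);print(ctrl.observe()['force'])"
```

```text
shift mm [-0.  11.4  0.8] rot [ 0.001 -0.001  0.   ] t 8.68
[ 0.02570724 -0.01084817 -0.32020486]
```

Request:
{"method": "send_rows", "body": {"motion": [[[0,0,7,0,0,0],[0,0,6,0,0,0],[0,0,0,0,0,0]]]}}

```text
time_s: 9.05
position: [0.5638, -0.1398, 0.1115]
eef_rot: [0.771, 0.637, 0.0, -0.001]
force: [-0.3, 0.3, -0.9]
gripper_width: 0.746
```

Request:
{"method": "send_rows", "body": {"motion": [[[0,3,0,0,0,0],[0,3,0,0,0,0]]]}}

```text
time_s: 9.3
position: [0.5697, -0.1409, 0.1114]
eef_rot: [0.771, 0.637, -0.0, -0.001]
force: [0.4, 0.5, 0.7]
gripper_width: 0.75
```

Request:
{"method": "send_rows", "body": {"motion": [[[0,2,0,0,0,0],[0,1,0,0,0,0]]]}}

```text
time_s: 9.55
position: [0.5735, -0.1416, 0.1117]
eef_rot: [0.771, 0.637, 0.0, -0.0]
force: [-0.4, 0.2, -1.0]
gripper_width: 0.741
```

Request:
{"method": "send_rows", "body": {"motion": [[[0,1,0,0,0,0],[0,1,0,0,0,0]]]}}

```text
time_s: 9.8
position: [0.5755, -0.142, 0.1118]
eef_rot: [0.771, 0.637, 0.0, -0.0]
force: [0.6, -1.2, -0.3]
gripper_width: 0.745
```

Request:
{"method": "send_rows", "body": {"motion": [[[0,1,0,0,0,0],[0,1,0,0,0,0]]]}}

```text
time_s: 10.05
position: [0.5766, -0.1423, 0.1116]
eef_rot: [0.771, 0.637, -0.0, -0.001]
force: [-3.2, 0.5, 1.5]
gripper_width: 0.747
```

Request:
{"method": "send_rows", "body": {"motion": [[[0,1,0,0,0,0],[0,0.5,0,0,0,0]]]}}

```text
time_s: 10.3
position: [0.5767, -0.1423, 0.1114]
eef_rot: [0.771, 0.637, -0.002, -0.002]
force: [-2.0, 0.0, 1.0]
gripper_width: 0.744
```

Request:
{"method": "send_rows", "body": {"motion": [[[0,2,0,0,0,0],[0,2,0,0,0,0]]]}}

```text
time_s: 10.55
position: [0.5768, -0.1424, 0.1107]
eef_rot: [0.77, 0.638, -0.005, -0.005]
force: [-5.9, 1.5, 3.0]
gripper_width: 0.747
```

Request:
{"method": "send_rows", "body": {"motion": [[[0,0.5,0,0,0,0],[0,0,0,0,0,0],[0,0,0,0,0,0],[0,0,0,0,0,0]]], "claw": 85}}

```text
time_s: 11.05
position: [0.581, -0.143, 0.1115]
eef_rot: [0.771, 0.637, -0.002, -0.002]
force: [0.3, 0.3, 0.2]
gripper_width: 0.992
```

```bash
python3 -c "
from h import *
s=ctrl.observe();print(s['position'],s['force'],s['gripper_width'])
go([.5525,.1287,.24],1.784)
u=.213;b=np.array([.5474,.1267]);print('next grasp',b+.010*np.array([np.cos(u),np.sin(u)]))"
```

```text
[ 0.58096013 -0.14303441  0.11151987] [0.31831863 0.26130742 0.15559937] 0.992312821609391
shift mm [ 261.6  -79.7 -128. ] rot [-0.006 -0.001 -0.402] t 11.05
next grasp [0.55717401 0.12881393]
```

Request:
{"method": "send_rows", "body": {"motion": [[[0,0,-40,0,0,0],[0,0,-50,0,0,0],[0,0,-40,0,0,0],[50,-15,-10,0,0,0],[53,-16,0,0,0,0],[53,-16,0,0,0,0],[53,-16,0,0,0,0],[52,-16,0,0,0,0]]]}}

```text
time_s: 12.05
position: [0.5573, 0.1284, 0.2571]
eef_rot: [0.775, 0.632, 0.0, 0.001]
force: [0.6, -0.6, 0.4]
gripper_width: 0.993
```

```bash
python3 -c "
from h import *
go([.5565,.1287,.24],1.784)"
```

```text
shift mm [ 0.1 -0.9 17.1] rot [ 0.001  0.001 -0.416] t 12.05
```

Request:
{"method": "send_rows", "body": {"motion": [[[0,0,5,0,0,-0.14],[0,0,5,0,0,-0.14],[0,0,5,0,0,-0.14],[0,0,0,0,0,0]]]}}

```text
time_s: 12.55
position: [0.5562, 0.1378, 0.2427]
eef_rot: [0.616, 0.787, 0.003, 0.0]
force: [-0.2, -0.1, -0.6]
gripper_width: 0.995
```

```bash
python3 -c "
from h import *
import pickle
go([.5565,.1287,.108],1.784)
p=ctrl.camera_params('wrist');im=ctrl.grab_frame('wrist')[:,:,::-1];cv2.imwrite('pics/w5.png',im);pickle.dump(p,open('w5.pkl','wb'))
for X in ([.5474,.1267,.132],[.5712,.1319,.132]):print(proj(p,np.array(X)))
u,v=proj(p,np.array([.56,.1293,.132])).astype(int);g=im.mean(2).astype(int);print(u,v);print([(r,g[r,u]) for r in range(v-50,v+60)])
im2=ctrl.grab_frame('side')[:,:,::-1];ims=ctrl.grab_frame('top')[:,:,::-1]
cv2.imwrite('pics/c5.png',np.vstack([np.hstack([cv2.resize(im[v-75:v+75,u-100:u+100],(400,300)),cv2.resize(im2[122:197,285:385],(400,300))]),np.hstack([cv2.resize(ims[135:210,365:465],(400,300)),cv2.resize(im2[180:255,275:375],(400,300))])]))"
```

```text
shift mm [ -9.3  -2.5 134.7] rot [ 0.005 -0.003  0.029] t 12.55
[306.45490548 185.99956456]
[305.9756701 219.1659628]
305 203
[(153, np.int64(99)), (154, np.int64(99)), (155, np.int64(99)), (156, np.int64(99)), (157, np.int64(99)), (158, np.int64(99)), (159, np.int64(99)), (160, np.int64(99)), (161, np.int64(101)), (162, np.int64(112)), (163, np.int64(134)), (164, np.int64(152)), (165, np.int64(160)), (166, np.int64(162)), (167, np.int64(162)), (168, np.int64(162)), (169, np.int64(162)), (170, np.int64(162)), (171, np.int64(162)), (172, np.int64(162)), (173, np.int64(162)), (174, np.int64(162)), (175, np.int64(162)), (176, np.int64(163)), (177, np.int64(163)), (178, np.int64(161)), (179, np.int64(154)), (180, np.int64(136)), (181, np.int64(107)), (182, np.int64(86)), (183, np.int64(84)), (184, np.int64(90)), (185, np.int64(94)), (186, np.int64(100)), (187, np.int64(122)), (188, np.int64(155)), (189, np.int64(180)), (190, np.int64(188)), (191, np.int64(190)), (192, np.int64(190)), (193, np.int64(191)), (194, np.int64(192)), (195, np.int64(193)), (196, np.int64(193)), (197, np.int64(19
[... 734 characters left out ...]
1, np.int64(192)), (232, np.int64(191)), (233, np.int64(191)), (234, np.int64(191)), (235, np.int64(191)), (236, np.int64(191)), (237, np.int64(190)), (238, np.int64(190)), (239, np.int64(191)), (240, np.int64(191)), (241, np.int64(192)), (242, np.int64(193)), (243, np.int64(194)), (244, np.int64(194)), (245, np.int64(194)), (246, np.int64(193)), (247, np.int64(193)), (248, np.int64(193)), (249, np.int64(194)), (250, np.int64(195)), (251, np.int64(195)), (252, np.int64(195)), (253, np.int64(194)), (254, np.int64(194)), (255, np.int64(194)), (256, np.int64(194)), (257, np.int64(195)), (258, np.int64(195)), (259, np.int64(195)), (260, np.int64(194)), (261, np.int64(194)), (262, np.int64(191))]
```

View pics/c5.png

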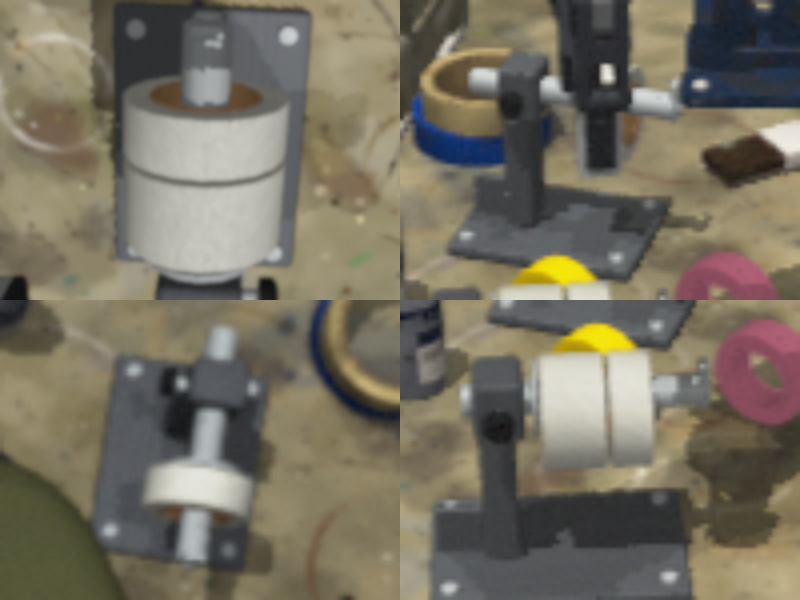

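The picture shows narrow_a hanging at the flange on the short hook. On the long hook, narrow_b's front edge is at row 187 and its seam to the wide roll is at row 219.5, as predicted.

Request:
{"method": "send_rows", "body": {"motion": [[[-9,-2.5,0,0.005,-0.003,0.029],[0,0,0,0,0,0],[0,0,40,0,0,0],[0,0,35,0,0,0],[0,0,0,0,0,0]]]}}

```text
time_s: 13.32
position: [0.5583, 0.1272, 0.1684]
eef_rot: [0.631, 0.775, 0.002, 0.002]
force: [-0.1, 0.5, 0.1]
gripper_width: 0.997
```

```bash
python3 -c "
from h import *
go([.5565,.1287,.109],1.784)"
```

```text
shift mm [ 1.9 -1.7 59.4] rot [ 0.005  0.001 -0.009] t 13.32
```

Request:
{"method": "send_rows", "body": {"motion": [[[2,-1.5,30,0.005,0.001,-0.009],[0,0,28,0,0,0],[0,0,0,0,0,0]]]}}

```text
time_s: 13.7
position: [0.56, 0.13, 0.1137]
eef_rot: [0.628, 0.778, 0.003, 0.002]
force: [0.1, 0.1, 1.0]
gripper_width: 0.991
```

```bash
python3 -c "
from h import *
go([.5565,.1287,.109],1.784)"
```

```text
shift mm [-0.5 -3.7  4.7] rot [ 0.008 -0.001 -0.002] t 13.7
```

Request:
{"method": "send_rows", "body": {"motion": [[[-0.5,-4,4,0.008,-0.001,0],[0,0,0,0,0,0]]]}}

```text
time_s: 13.95
position: [0.5578, 0.1293, 0.1125]
eef_rot: [0.629, 0.778, 0.002, 0.001]
force: [0.7, -0.3, -0.2]
gripper_width: 0.998
```

Request:
{"method": "send_rows", "body": {"motion": [[[0,0,0,0,0,0],[0,0,0,0,0,0],[0,0,0,0,0,0],[0,0,0,0,0,0]]], "claw": 50}}

```text
time_s: 14.45
position: [0.5589, 0.1294, 0.1147]
eef_rot: [0.629, 0.778, 0.003, 0.002]
force: [0.2, 0.6, 0.8]
gripper_width: 0.744
```

Request:
{"method": "send_rows", "body": {"motion": [[[0,0,-7,-0.005,0,0],[0,0,-7,0,0,0],[0,0,0,0,0,0]]]}}

```text
time_s: 14.82
position: [0.5587, 0.1294, 0.1296]
eef_rot: [0.629, 0.778, 0.005, 0.004]
force: [0.8, 0.3, -1.1]
gripper_width: 0.744
```

Request:
{"method": "send_rows", "body": {"motion": [[[0,-5,0,0,0,0],[0,-6,0,0,0,0],[0,-6,0,0,0,0]]]}}

```text
time_s: 15.2
position: [0.541, 0.1256, 0.1293]
eef_rot: [0.629, 0.777, 0.005, 0.004]
force: [0.2, 0.2, -0.7]
gripper_width: 0.747
```

Request:
{"method": "send_rows", "body": {"motion": [[[0,-6,0,0,0,0],[0,-6,0,0,0,0],[0,-6,0,0,0,0]]]}}

```text
time_s: 15.58
position: [0.5216, 0.1215, 0.1289]
eef_rot: [0.629, 0.778, 0.004, 0.003]
force: [-0.5, 0.0, 0.3]
gripper_width: 0.743
```

Request:
{"method": "send_rows", "body": {"motion": [[[0,-7,0,0,0,0],[0,-8,0,0,0,0],[0,-10,0,0,0,0],[0,-15,0,0,0,0],[0,-15,0,0,0,0],[0,0,0,0,0,0]]]}}

```text
time_s: 16.32
position: [0.4636, 0.1091, 0.1284]
eef_rot: [0.629, 0.778, 0.004, 0.003]
force: [-0.5, 0.4, -1.1]
gripper_width: 0.748
```

```bash
python3 -c "
from h import *
go([.50,-.1275,.20],1.381)"
```

```text
shift mm [-239.   -13.2  -71.8] rot [ 0.01  -0.002  0.401] t 16.32
```

Request:
{"method": "send_rows", "body": {"motion": [[[0,-4,-36,0,0,0],[-30,-4,-36,0,0,0],[-52,-2,0,0,0,0],[-52,-2,0,0,0,0],[-52,-1,0,0,0,0],[-50,0,0,0.005,0,0.13],[0,0,0,0.005,0,0.13],[0,0,0,0,0,0.13]]]}}

```text
time_s: 17.32
position: [0.5083, -0.1319, 0.2037]
eef_rot: [0.771, 0.636, 0.006, 0.002]
force: [-0.5, -0.1, -0.4]
gripper_width: 0.749
```

```bash
python3 -c "
from h import *
go([.504,-.128,.13],1.381)"
```

```text
shift mm [ 2.5 -5.8 73.6] rot [ 0.011 -0.006 -0.002] t 17.32
```

Request:
{"method": "send_rows", "body": {"motion": [[[2.5,-6,0,0.011,-0.006,0],[0,0,35,0,0,0],[0,0,35,0,0,0],[0,0,0,0,0,0]]]}}

```text
time_s: 17.82
position: [0.5045, -0.1269, 0.1332]
eef_rot: [0.768, 0.64, 0.001, 0.001]
force: [-0.5, 1.0, -0.6]
gripper_width: 0.741
```

```bash
python3 -c "
from h import *
go([.504,-.128,.129],1.381)"
```

```text
shift mm [-1.1 -0.3  4.2] rot [ 0.003 -0.001  0.008] t 17.82
```

Request:
{"method": "send_rows", "body": {"motion": [[[-1,6,4,0.003,0,0.008],[0,7,0,0,0,0],[0,7,0,0,0,0],[0,0,0,0,0,0]]]}}

```text
time_s: 18.32
position: [0.5282, -0.1317, 0.1326]
eef_rot: [0.77, 0.638, 0.003, 0.002]
force: [0.3, 0.1, -0.1]
gripper_width: 0.744
```

```bash
python3 -c "
from h import *
go([.5556,-.138,.129],1.381);print(ctrl.observe()['force'])"
```

```text
shift mm [-1.  28.   3.8] rot [ 0.006 -0.002  0.002] t 18.32
[ 0.26583039  0.11870363 -0.05168318]
```

Request:
{"method": "send_rows", "body": {"motion": [[[-1,2,4,0.006,0,0],[0,6,1,0,0,0],[0,6,0,0,0,0]]]}}

```text
time_s: 18.7
position: [0.542, -0.1358, 0.1276]
eef_rot: [0.77, 0.638, 0.0, -0.001]
force: [0.2, -0.1, -0.2]
gripper_width: 0.747
```

Request:
{"method": "send_rows", "body": {"motion": [[[0,5,0,0,0,0],[0,3,0,0,0,0],[0,0,0,0,0,0]]]}}

```text
time_s: 19.08
position: [0.551, -0.1374, 0.1275]
eef_rot: [0.77, 0.638, 0.001, -0.001]
force: [-0.5, 0.1, -0.2]
gripper_width: 0.746
```

Request:
{"method": "send_rows", "body": {"motion": [[[0,1.5,0,0,0,0],[0,1,0,0,0,0]]]}}

```text
time_s: 19.32
position: [0.5532, -0.1378, 0.1275]
eef_rot: [0.77, 0.638, 0.0, -0.001]
force: [-0.2, 0.1, -0.1]
gripper_width: 0.746
```

Request:
{"method": "send_rows", "body": {"motion": [[[0,1,0,0,0,0],[0,1,0,0,0,0]]]}}

```text
time_s: 19.58
position: [0.5548, -0.1381, 0.1274]
eef_rot: [0.77, 0.638, -0.0, -0.001]
force: [-1.9, 0.7, -0.1]
gripper_width: 0.743
```

Request:
{"method": "send_rows", "body": {"motion": [[[0,1,0,0,0,0],[0,1,0,0,0,0]]]}}

```text
time_s: 19.82
position: [0.5549, -0.1381, 0.1271]
eef_rot: [0.77, 0.638, -0.002, -0.003]
force: [-2.9, 0.8, 1.1]
gripper_width: 0.747
```

Request:
{"method": "send_rows", "body": {"motion": [[[0,2,0,0,0,0],[0,2,0,0,0,0]]]}}

```text
time_s: 20.08
position: [0.5551, -0.1382, 0.1265]
eef_rot: [0.77, 0.638, -0.005, -0.005]
force: [-5.0, 1.0, 2.6]
gripper_width: 0.743
```

Request:
{"method": "send_rows", "body": {"motion": [[[0,0.8,4,0,0,0],[0,0.8,4,0,0,0]]]}}

```text
time_s: 20.32
position: [0.5551, -0.1382, 0.1181]
eef_rot: [0.77, 0.638, -0.006, -0.007]
force: [-4.2, 0.7, 1.0]
gripper_width: 0.747
```

Request:
{"method": "send_rows", "body": {"motion": [[[0,0.8,2,0,0,0],[0,0.8,1.5,0,0,0]]]}}

```text
time_s: 20.58
position: [0.5553, -0.1382, 0.114]
eef_rot: [0.77, 0.638, -0.007, -0.008]
force: [-7.4, 1.3, 13.9]
gripper_width: 0.746
```

Request:
{"method": "send_rows", "body": {"motion": [[[0,0.5,-1,0,0,0]]]}}

```text
time_s: 20.7
position: [0.5551, -0.1382, 0.1147]
eef_rot: [0.77, 0.638, -0.008, -0.008]
force: [-4.7, 1.4, -1.3]
gripper_width: 0.745
```

Request:
{"method": "send_rows", "body": {"motion": [[[0,0.5,0,0,0,0],[0,0,0,0,0,0],[0,0,0,0,0,0],[0,0,0,0,0,0]]], "claw": 85}}

```text
time_s: 21.2
position: [0.5608, -0.1393, 0.1155]
eef_rot: [0.77, 0.638, -0.004, -0.005]
force: [0.2, -0.3, 0.1]
gripper_width: 0.999
```

```bash
python3 -c "
from h import *
s=ctrl.observe();print(s['position'],s['force'],s['gripper_width'])
u=.213;d=np.array([np.cos(u),np.sin(u)]);print('wide centre',np.array([.5712,.1319])+.018*d)
go([.588,.1357,.25],1.784)"
```

```text
[ 0.56075348 -0.13925157  0.11548421] [ 0.22186401 -0.29225984  0.10747235] 0.9990493628980861
wide centre [0.58879322 0.13570507]
shift mm [ 275.2  -25.9 -134.2] rot [-0.012 -0.002 -0.4  ] t 21.2
```

Request:
{"method": "send_rows", "body": {"motion": [[[0,0,-40,0,0,0],[0,0,-50,0,0,0],[0,0,-45,0,0,0],[55,-5,0,-0.012,-0.002,0],[55,-5,0,0,0,0],[55,-5,0,0,0,0],[55,-5,0,0,0,-0.1],[50,10,0,0,0,-0.15]]]}}

```text
time_s: 22.2
position: [0.6025, 0.1291, 0.2551]
eef_rot: [0.687, 0.727, 0.0, 0.004]
force: [1.0, 0.3, -0.2]
gripper_width: 0.994
```

```bash
python3 -c "
from h import *
go([.588,.1357,.25],1.784);print(ctrl.observe()['qpos'].round(2))
im=ctrl.grab_frame('side')[:,:,::-1];it=ctrl.grab_frame('top')[:,:,::-1]
cv2.imwrite('pics/c6.png',np.hstack([cv2.resize(im[122:197,285:385],(400,300)),cv2.resize(it[135:210,365:465],(400,300))]))"
```

```text
shift mm [  7.5 -14.1   5. ] rot [ 0.005  0.007 -0.156] t 22.2
[-0.05  0.69 -0.42  1.59  0.34  0.93  1.03]
```

View pics/c6.png

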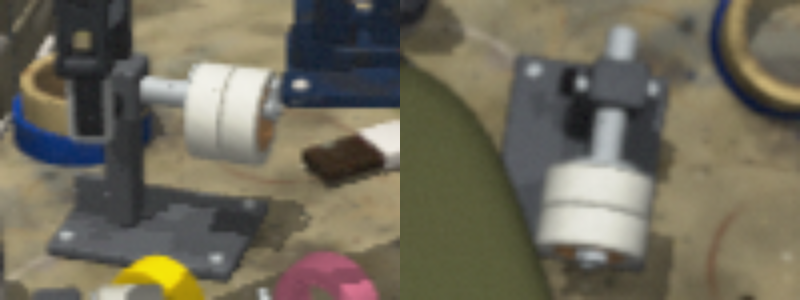

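Both narrow rolls hang behind the tongue on the short hook. Now the wide roll.

Request:
{"method": "send_rows", "body": {"motion": [[[7,-14,0,0.005,0.007,-0.15],[0,0,5,0,0,0],[0,0,0,0,0,0]]]}}

```text
time_s: 22.68
position: [0.589, 0.1414, 0.2494]
eef_rot: [0.628, 0.778, 0.004, -0.001]
force: [0.3, 0.3, 0.3]
gripper_width: 0.999
```

```bash
cat > edge.py <<'E'
from h import *
def edge(a=(.5712,.1319)):
    p=ctrl.camera_params('wrist');im=ctrl.grab_frame('wrist');g=cv2.GaussianBlur(im,(3,3),0).mean(2)
    a=np.array(a);d=np.array([np.cos(.213),np.sin(.213)])
    s=np.arange(-.02,.045,.0005);v=[]
    for k in s:
        u,w=proj(p,np.r_[a+k*d,.132]);v.append(cv2.getRectSubPix(g.astype(np.float32),(1,1),(u,w))[0,0])
    v=np.array(v);print([(round(1000*s[i],1),int(v[i])) for i in range(0,len(s),2)])
    return im
E
python3 -c "
from edge import *
go([.588,.1357,.108],1.784);im=edge()"
```

```text
shift mm [ -6.3  -2.8 141.4] rot [ 0.004 -0.007 -0.001] t 22.68
[(np.float64(-20.0), 104), (np.float64(-19.0), 104), (np.float64(-18.0), 107), (np.float64(-17.0), 127), (np.float64(-16.0), 153), (np.float64(-15.0), 153), (np.float64(-14.0), 126), (np.float64(-13.0), 107), (np.float64(-12.0), 104), (np.float64(-11.0), 104), (np.float64(-10.0), 104), (np.float64(-9.0), 104), (np.float64(-8.0), 117), (np.float64(-7.0), 145), (np.float64(-6.0), 168), (np.float64(-5.0), 174), (np.float64(-4.0), 166), (np.float64(-3.0), 137), (np.float64(-2.0), 102), (np.float64(-1.0), 92), (np.float64(0.0), 98), (np.float64(1.0), 118), (np.float64(2.0), 154), (np.float64(3.0), 184), (np.float64(4.0), 194), (np.float64(5.0), 197), (np.float64(6.0), 197), (np.float64(7.0), 198), (np.float64(8.0), 198), (np.float64(9.0), 198), (np.float64(10.0), 199), (np.float64(11.0), 199), (np.float64(12.0), 199), (np.float64(13.0), 198), (np.float64(14.0), 198), (np.float64(15.0), 198), (np.float64(16.0), 198), (np.float64(17.0), 198), (np.float64(18.0), 199), (np.float64(19.0), 200), (np.float64(20.0), 199), (np.float64(21.0), 199), (np.float64(22.0), 199), (np.float64(23.0), 200), (np.float64(24.0), 201), (np.float64(25.0), 201), (np.float64(26.0), 201), (np.float64(27.0), 200), (np.float64(28.0), 200), (np.float64(29.0), 200), (np.float64(30.0), 199), (np.float64(31.0), 200), (np.float64(32.0), 200), (np.float64(33.0), 199), (np.float64(34.0), 197), (np.float64(35.0), 185), (np.float64(36.0), 158), (np.float64(37.0), 144), (np.float64(38.0), 159), (np.float64(39.0), 167), (np.float64(40.0), 141), (np.float64(41.0), 87), (np.float64(42.0), 51), (np.float64(43.0), 48), (np.float64(44.0), 59)]
```

Request:
{"method": "send_rows", "body": {"motion": [[[-6,-2.5,0,0.004,-0.007,0],[0,0,40,0,0,0],[0,0,40,0,0,0],[0,0,0,0,0,0]]]}}

```text
time_s: 23.22
position: [0.5908, 0.131, 0.1692]
eef_rot: [0.632, 0.775, 0.0, 0.003]
force: [-0.5, -0.2, 0.2]
gripper_width: 0.995
```

```bash
python3 -c "
from h import *
go([.589,.1357,.110],1.784)"
```

```text
shift mm [ 5.2 -1.1 59.1] rot [ 0.004  0.004 -0.01 ] t 23.23
```

Request:
{"method": "send_rows", "body": {"motion": [[[5,-1,10,0.004,0.004,-0.01],[0,0,25,0,0,0],[0,0,26,0,0,0],[0,0,0,0,0,0]]]}}

```text
time_s: 23.72
position: [0.593, 0.1374, 0.1118]
eef_rot: [0.628, 0.778, 0.004, 0.003]
force: [0.0, -0.1, 0.9]
gripper_width: 0.995
```

```bash
python3 -c "
from h import *
go([.589,.1357,.110],1.784)"
```

```text
shift mm [-0.9 -4.3  1.7] rot [ 0.01  -0.002 -0.001] t 23.73
```

Request:
{"method": "send_rows", "body": {"motion": [[[-1,-5,1.5,0.01,-0.002,0],[0,0,0,0,0,0]]]}}

```text
time_s: 23.98
position: [0.5896, 0.1361, 0.1129]
eef_rot: [0.628, 0.778, 0.001, 0.001]
force: [0.2, -0.2, -0.2]
gripper_width: 0.995
```

Request:
{"method": "send_rows", "body": {"motion": [[[0,0,0,0,0,0],[0,0,0,0,0,0],[0,0,0,0,0,0],[0,0,0,0,0,0]]], "claw": 50}}

```text
time_s: 24.48
position: [0.5903, 0.1363, 0.1147]
eef_rot: [0.628, 0.778, 0.002, 0.002]
force: [-0.2, -0.4, -2.1]
gripper_width: 0.745
```

Request:
{"method": "send_rows", "body": {"motion": [[[0,0,-7,-0.004,0,0],[0,0,-8,0,0,0],[0,0,0,0,0,0]]]}}

```text
time_s: 24.85
position: [0.5902, 0.1362, 0.1307]
eef_rot: [0.628, 0.778, 0.004, 0.003]
force: [0.5, -0.0, -0.9]
gripper_width: 0.74
```

Request:
{"method": "send_rows", "body": {"motion": [[[0,-6,0,0,0,0],[0,-9,0,0,0,0],[0,-10,0,0,0,0]]]}}

```text
time_s: 25.22
position: [0.5643, 0.1306, 0.1302]
eef_rot: [0.628, 0.778, 0.004, 0.003]
force: [-0.2, -0.5, -1.6]
gripper_width: 0.743
```

Request:
{"method": "send_rows", "body": {"motion": [[[0,-8,0,0,0,0],[0,-8,0,0,0,0],[0,-6,1,0,0,0]]]}}

```text
time_s: 25.6
position: [0.5403, 0.1254, 0.1289]
eef_rot: [0.628, 0.778, 0.004, 0.003]
force: [0.1, -0.3, -1.8]
gripper_width: 0.745
```

Request:
{"method": "send_rows", "body": {"motion": [[[0,-6,0,0,0,0],[0,-6,0,0,0,0],[0,-6,0,0,0,0]]]}}

```text
time_s: 25.98
position: [0.5218, 0.1215, 0.1287]
eef_rot: [0.628, 0.778, 0.004, 0.003]
force: [-0.5, 0.4, -1.3]
gripper_width: 0.743
```

Request:
{"method": "send_rows", "body": {"motion": [[[0,-8,0,0,0,0],[0,-8,0,0,0,0],[0,-10,0,0,0,0],[0,-12,0,0,0,0],[0,-12,0,0,0,0],[0,0,0,0,0,0]]]}}

```text
time_s: 26.72
position: [0.4684, 0.11, 0.1284]
eef_rot: [0.628, 0.778, 0.003, 0.003]
force: [-0.3, -0.3, -1.6]
gripper_width: 0.745
```

```bash
python3 -c "
from h import *
go([.448,.3125,.20],.25);print(ctrl.observe()['qpos'].round(2))"
```

```text
shift mm [202.2  23.4 -71.4] rot [ 0.007 -0.006  1.533] t 26.73
[-0.15  0.73 -0.29  2.1   0.56  0.37  0.89]
```

```bash
python3 -c "
from h import *
go([.53,.33,.22],1.784)"
```

```text
shift mm [202.  107.4 -90.7] rot [ 0.008 -0.    -0.001] t 26.73
```

Request:
{"method": "send_rows", "body": {"motion": [[[10,0,-45,0.004,0,0],[40,0,-46,0.004,0,0],[50,25,0,0,0,0],[50,30,0,0,0,0],[50,30,0,0,0,0],[0,20,0,0,0,0],[0,0,0,0,0,0]]]}}

```text
time_s: 27.6
position: [0.5319, 0.3339, 0.2221]
eef_rot: [0.63, 0.777, 0.002, -0.0]
force: [-0.3, -1.0, -2.0]
gripper_width: 0.741
```

```bash
python3 -c "
from h import *
import pickle
go([.448,.3125,.20],.25)
p=ctrl.camera_params('wrist');im=ctrl.grab_frame('wrist')[:,:,::-1];cv2.imwrite('pics/w7.png',im);pickle.dump(p,open('w7.pkl','wb'))
u,v=proj(p,np.array([.449,.3117,.029])).astype(int);y0=max(0,v-75);x0=u-100;print(x0,y0)
cv2.imwrite('pics/c7.png',cv2.resize(im[y0:y0+150,x0:x0+200],(800,600),interpolation=2))"
```

```text
shift mm [ -3.7 -86.6  21.9] rot [ 0.    -0.004  1.529] t 27.6
213 0
```

View pics/c7.png

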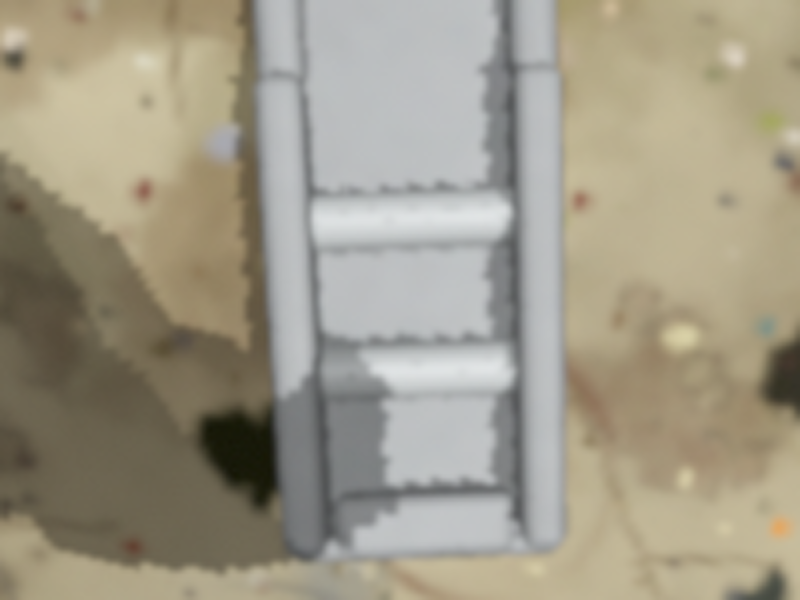

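```bash
python3 - <<'E'
from h import *
import pickle
p=pickle.load(open('w7.pkl','rb'))
q=lambda x,y,z:onz(p,213+x/4,y/4,z)
for xs in([(300,78),(325,553),(516,68),(523,550)],[(258,78),(285,553),(558,68),(565,548)]):
    a=[q(x,y,.029) for x,y in xs];m=np.mean(a,0);d=(a[1]+a[3]-a[0]-a[2])/2;L=np.linalg.norm(d);d/=L
    print("len",L,"head",np.arctan2(d[1],d[0]),"w",np.linalg.norm(a[0]-a[2]),np.linalg.norm(a[1]-a[3]),"org",m-d*.005)
b=[q(411,220,.02),q(418,368,.02)];print(b,np.mean(b,0))
go(list((m-d*.005)[:2])+[.20],np.arctan2(d[1],d[0]))
E
```

```text
len 0.09756617512882913 head 0.23970072658986755 w 0.043591856094774624 0.043618275139622346 org [0.45051702 0.31457688 0.029     ]
len 0.09739449469200144 head 0.24204080090810248 w 0.06053983624534801 0.06169523420261424 org [0.45034991 0.31463347 0.029     ]
[array([0.43531381, 0.31038879, 0.02      ]), array([0.46507563, 0.31810729, 0.02      ])] [0.45019472 0.31424804 0.02      ]
shift mm [ -3.1 -82.3  22.1] rot [-0.002 -0.004  1.539] t 27.65
```

Request:
{"method": "send_rows", "body": {"motion": [[[-3,-42,0,0,0,0],[0,-40,0,0,0,0],[0,0,0,0,0,0.17],[0,0,0,0,0,0.18],[0,0,0,0,0,0.18],[0,0,0,0,0,0.18],[0,0,0,0,0,0.18],[0,0,0,0,0,0.18]]]}}

```text
time_s: 28.65
position: [0.4393, 0.3052, 0.2224]
eef_rot: [0.944, 0.329, -0.004, -0.001]
force: [-0.3, 0.2, -0.3]
gripper_width: 0.743
```

Request:
{"method": "send_rows", "body": {"motion": [[[0,0,0,0,0,0.18],[0,0,0,0,0,0.18],[0,0,0,0,0,0]]]}}

```text
time_s: 29.02
position: [0.4361, 0.3023, 0.2229]
eef_rot: [0.989, 0.148, -0.006, 0.0]
force: [-0.3, 0.3, -1.1]
gripper_width: 0.744
```

```bash
python3 -c "
from h import *
go([.4503,.3145,.12],.241);print(ctrl.observe()['qpos'].round(2))"
```

```text
shift mm [ 18.4  -7.3 102.7] rot [-0.001  0.012  0.057] t 29.02
[-0.69  0.61  0.01  1.88 -0.02  0.66 -0.38]
```

Request:
{"method": "send_rows", "body": {"motion": [[[18,-7,0,0,0.012,0.057],[0,0,0,0,0,0],[0,0,45,0,0,0],[0,0,45,0,0,0],[0,0,0,0,0,0]]]}}

```text
time_s: 29.65
position: [0.4484, 0.3116, 0.1321]
eef_rot: [0.992, 0.126, -0.002, -0.001]
force: [-0.1, 0.0, -0.4]
gripper_width: 0.743
```

```bash
python3 -c "
from h import *
go([.4503,.3145,.085],.241)"
```

```text
shift mm [ 2.7 -2.2 47.1] rot [-0.002  0.003  0.012] t 29.65
```

Request:
{"method": "send_rows", "body": {"motion": [[[2.5,-2,20,-0.002,0.003,0.012],[0,0,18,0,0,0],[0,0,0,0,0,0]]]}}

```text
time_s: 30.02
position: [0.4513, 0.3143, 0.0971]
eef_rot: [0.993, 0.122, 0.001, -0.001]
force: [-0.4, 0.0, -0.5]
gripper_width: 0.745
```

```bash
python3 -c "
from h import *
go([.4503,.3145,.064],.241)
p=ctrl.camera_params('wrist');im=ctrl.grab_frame('wrist')[:,:,::-1];s=ctrl.grab_frame('side')[:,:,::-1]
cv2.imwrite('pics/c8.png',np.hstack([cv2.resize(im[100:400,120:520],(400,300)),cv2.resize(s[245:335,330:450],(400,300))]))"
```

```text
shift mm [-1.  -0.3 33.1] rot [-0.002 -0.003  0.003] t 30.02
```

View pics/c8.png

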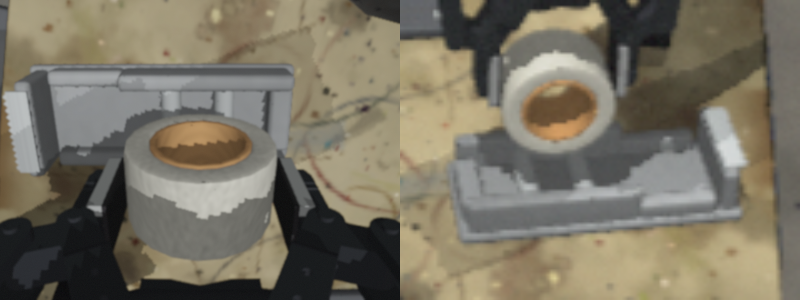

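The roll is level, squared to the well and centred over the rollers. I'll lower it by feel.

Request:
{"method": "send_rows", "body": {"motion": [[[-1,0,9,-0.002,-0.003,0.003],[0,0,8,0,0,0],[0,0,6,0,0,0]]]}}

```text
time_s: 30.5
position: [0.4522, 0.3155, 0.0756]
eef_rot: [0.993, 0.12, 0.003, -0.001]
force: [-0.6, -0.1, -1.5]
gripper_width: 0.743
```

```bash
python3 -c "
from h import *
go([.4503,.3145,.063],.241);print(ctrl.observe()['force'])"
```

```text
shift mm [-2.1  0.5 12.6] rot [-0.002 -0.005 -0.   ] t 30.5
[-0.62780053 -0.10981189 -1.46468237]
```

Request:
{"method": "send_rows", "body": {"motion": [[[-2,0.5,4,-0.002,-0.005,0],[0,0,3,0,0,0]]]}}

```text
time_s: 30.75
position: [0.45, 0.3142, 0.0676]
eef_rot: [0.993, 0.12, -0.0, 0.0]
force: [-0.1, 0.3, -0.3]
gripper_width: 0.741
```

Request:
{"method": "send_rows", "body": {"motion": [[[0,0,2,0,0,0],[0,0,1.5,0,0,0]]]}}

```text
time_s: 31.0
position: [0.45, 0.3143, 0.0638]
eef_rot: [0.993, 0.12, -0.0, 0.0]
force: [0.3, 0.2, -1.8]
gripper_width: 0.742
```

Request:
{"method": "send_rows", "body": {"motion": [[[0,0,1,0,0,0],[0,0,1,0,0,0]]]}}

```text
time_s: 31.25
position: [0.4499, 0.3142, 0.0633]
eef_rot: [0.993, 0.12, -0.0, 0.0]
force: [-2.8, -2.4, 11.3]
gripper_width: 0.747
```

Request:
{"method": "send_rows", "body": {"motion": [[[0,0,-0.5,0,0,0]]]}}

```text
time_s: 31.38
position: [0.45, 0.3144, 0.0642]
eef_rot: [0.993, 0.12, -0.0, -0.0]
force: [-0.4, 0.1, -1.6]
gripper_width: 0.74
```

Request:
{"method": "send_rows", "body": {"motion": [[[0,0,0,0,0,0],[0,0,0,0,0,0],[0,0,0,0,0,0],[0,0,0,0,0,0]]], "claw": 85}}

```text
time_s: 31.88
position: [0.4505, 0.3146, 0.0642]
eef_rot: [0.993, 0.12, 0.0, -0.0]
force: [-0.5, -0.1, -0.6]
gripper_width: 0.999
```

Request:
{"method": "send_rows", "body": {"motion": [[[0,0,-20,0,0,0],[0,0,-40,0,0,0],[0,0,-50,0,0,0],[0,0,-50,0,0,0],[0,0,0,0,0,0]]]}}

```text
time_s: 32.5
position: [0.4503, 0.3144, 0.228]
eef_rot: [0.993, 0.12, -0.0, 0.0]
force: [-0.1, 0.6, -0.1]
gripper_width: 0.994
```

```bash
python3 -c "
from h import *
s=ctrl.grab_frame('side')[:,:,::-1];t=ctrl.grab_frame('top')[:,:,::-1];w=ctrl.grab_frame('wrist')[:,:,::-1]
cv2.imwrite('pics/c9.png',np.vstack([np.hstack([cv2.resize(s[110:335,240:480],(400,300)),cv2.resize(s[122:197,285:385],(400,300))]),np.hstack([cv2.resize(w,(400,300)),cv2.resize(t[120:300,200:440],(400,300))])]))"
```

```text
(no output)
```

View pics/c9.png

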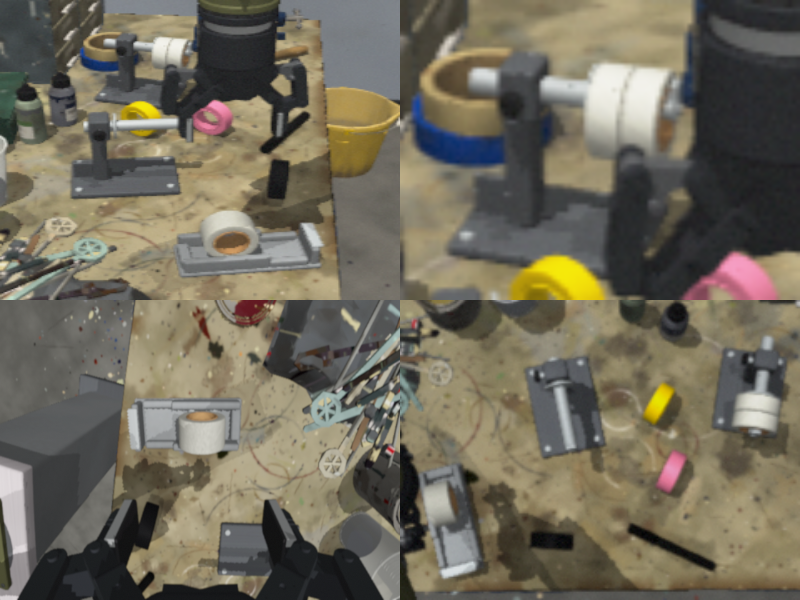

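The wide roll stands on its rollers, both narrow rolls hang on the short hook, and nothing else on the bench looks moved. I'm handing in.

```bash
python3 -c "
from station import ctrl
print(ctrl.finish_job())"
```

```text
the job is handed in; nothing more can be done
None
```

The wide roll now stands upright on the dispenser's rollers, and both narrow rolls hang on the short hook behind its upturned tip. I handed the job in at about 32.7 s of the 72 s allowed.

- **narrow_a:** I lifted it over the long hook's tongue, moved it to the short hook and pressed it back. It stopped against the flange at about 6 N.
- **narrow_b:** I moved it the same way and pressed it back at about 5 N. It stopped within 1 mm of where I expected it to meet narrow_a. While lowering it onto the arm, the force reached about 14 N upward (16 N in all) for a moment. That is under the 20 N limit, and I eased off before letting go.
- **wide_roll:** I lowered it between the cheeks until it met the rollers at about 11 N, at the expected height, then released it and moved clear.

In the last pictures, the long hook is empty and both narrow rolls hang together on the short hook. The wide roll is upright in its well, and the marker, the look-alike rolls and the toner bottles in view look unmoved. The gripper is open and touching nothing. No check failed, though I judged the final positions of the rolls by eye and by the contact readings rather than measuring them again.

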